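Put the power sensor away in the lidded case

TASK

Put the power sensor away in the case: raise the lid until its folding side stay snaps straight and locks, stand the sensor upright in the empty left bay, then push the stay's joint down to break the lock and lower the lid until it is fully shut. Do not slam the lid, and do not disturb the other loose things.

Things in the scene. Friction and masses are not known exactly. Their poses are not given: they have to be found in the camera images.
- case: Low aluminium case, bolted down: 170 mm deep (its x), 220 mm wide (its y), rim at z = 100 mm, walls 6 mm. Origin: centre of the underside; x points from the front (pull tab) to the hinge at the back, y to its left side (where the stay is), z up. Inner floor 55 mm above the worktop. A black divider 30 mm high across y = -20 mm parts the narrow right bay (it holds two flat filter frames) from the empty left bay, which is 158 mm along x and reaches from y = -18 to +104 mm
- bay (a point): Centre of the left bay's floor, at (0, 43, 55) mm in the case frame; turns with the case
- sensor: Optical power sensor: round black puck, 48 mm diameter, 26 mm high, a shallow hole in its top; 0.11 to 0.23 kg. Origin: centre of the underside, z up through the hole
- lid_hinge (a point): Point on the lid's hinge axis at mid width, at (85, 0, 100) mm in the case frame; the axis runs along the case's y. Its own frame turns with the lid (at 0 it is parallel to the case's)
- tab (a point): Middle of the front edge, underside, of the lid's pull tab: 198 mm in front of the hinge axis, in the plane of the lid's underside. The tab is 90 mm wide, 5 mm thick and stands 28 mm proud of the case's front wall, so fingertips can go under it and push the lid up. Lid: flat aluminium plate 170 x 220 x 5 mm
- lid (a joint): Lid angle, rad: 0 shut, about 1.5 with the stay straight, 1.48 once it is locked. The hinge is damped and rubs: left alone between roughly 0.4 and 0.8 the lid stays, lower it sinks shut, higher the stay's spring draws it up until the stay locks
- stay_up (a joint): Angle of the folding stay's middle joint, rad: 0 folded (lid shut), 2.77 arms in line, 3.01 at its stop. Above 2.88 it is locked past straight and the lid cannot be pushed shut. A spring (about 0.2 N m) drives it to the stop and locks it again if it is let go too early
- stay_foot (a point): Lower pivot of the stay on the outside of the case's left wall, at (-50, 115, 78) mm in the case frame. The stay's lower arm turns about it in a plane parallel to the case's x and z
- stay_bar (a point): Middle of the free part of the 12 mm steel cross bar on the stay's middle joint, along the case's y, 49 mm outboard of the left wall; free from 10 to 64 mm outboard, black knob at the end. It moves on a circle of radius 95 mm about stay_foot: about 153 mm above the worktop when locked, 35 mm when shut. Pushing it down with 5 to 15 N breaks the lock; pushed on down it draws the lid shut
- dish: Bystander: round sample dish 60 mm wide, 12 mm high; origin under its centre
- bottle: Bystander: dropper bottle 32 mm wide, 105 mm high; origin under its centre
- post_holder: Bystander: post holder, 25 x 41 mm, 105 mm high; origin under it
- clamp: Bystander: slotted clamp 26 x 75 x 17 mm, long along its y; origin under its centre
- bush: Bystander: clear plastic bush 26 mm wide, 12 mm high; origin under its centre
Mind the look-alikes: they are no part of the job. What is meant by the sensor is not turquoise or yellow, and is the larger of those in its own colour.

How it is judged:
By the outcome, as a careful person would: the job done as asked, in the order asked, and still so for the second after the job is handed in, with the robot touching nothing.
It also fails if it takes over 72 s, if anything falls off the work surface, if the arm or the gripper's body presses on something with over 40 N, if the wrist force passes 120 N, or if a joint passes its speed limit or range.

ROBOT

A 6-joint arm with a two-finger parallel gripper is mounted at the origin on a cart in front of the work surface, level with it; the furniture and walls round the work are solid. World frame = base frame: x ahead of the robot, y to its left, z up, the work surface at z = 0. Lengths are in m, angles in rad, forces in N, time in s.
With the tool pointing down it reaches from about 0.325 to 0.9 m from the base axis. Payload 3.5 kg.
Tool frame: the origin (TCP) lies on the centre line of the jaws, within the pads' length; the fingertips stand 11 mm ahead of it and the grasp point (between the pads) lies 8 mm behind it; z points along the fingers, y is the line along which they close (so a half turn about z gives the same grasp; the last joint's range is limited). The gripper opens to 85 mm and grips with 20 to 120 N. Pads are 22 mm wide; open, the fingers measure 114 mm over their backs; the gripper's body (76 mm by 85 mm) begins 54 mm behind the grasp point. The pads swing forward as they close: fully open they stand 13 mm farther back than shut.
Start: joints at [-1.374, 0.276, -0.026, 1.268, 0, 1.467], TCP at [0.185, -0.597, 0.242] pointing down, gripper open.
Joint ranges: [-3.12, 3.12], [-0.85, 1.88], [-1.08, 1.24], [-1.95, 2.15], [-1.57, 1.53], [-3.14, 3.14]. Speed limits (rad/s): [2.57, 2.57, 3.14, 3.14, 3.14, 3.14].

INTERFACE

Orientations are given as a unit quaternion [x, y, z, w].
In Python, from cell import manip, imaging, nets gives the robot as it stands.
- The arm moves only by the tool jog_arm, never from a script. Its argument "series" is a list of rows, each a list of 5 numbers: the gripper command: -1 is shut, 1 is fully open, values between are in proportion, then the shift along the world's x, y, z each as a share of 20 cm, from -1 to 1, then the turn about the world's z as a share of 90 degrees, from -1 to 1. A call has 1 to 12 rows; each row is the pose to reach, as a shift and turn from the pose commanded when the call began; what a row does not reach only later rows make up. A row lasts 1/12 s, in which the tool goes at most 41.7 mm and 7.16 degrees, less where a joint would pass 70% of its speed; a pose out of reach is approached as far as the arm can. A call with a number of a shift or a turn outside -1 to 1 is refused whole. A call with a gripper value outside its range is refused whole. The fingers move at their own pace and stop on an object; "force" is the grip in N (left out, the last holds). Time passes only in rows, so rows that repeat a pose let the fingers close. It gives the time, the measured TCP pose, the force, the opening and the grip force at its end, in the units of the state.
- manip.sense(): the state, without advancing time (a new reading comes with each control period).
- imaging.grab_frame(name): name is "scene" or "top" or "wrist"; returns the picture (480x640x3 uint8, red, green, blue); there is no depth.
- imaging.get_calibration(name): a dict with "fov_y" (degrees; the focal length in pixels is half the picture's height over the tangent of half this angle, whatever the lens; pixels are square), "cx", "cy" (the principal point, pixels), "world_to_cam" (4x4, takes a point from world to camera coordinates). Camera axes: x right, y up, looking along -z (the intrinsics and any distortion apply to the point x, -y, -z); pixel columns grow to the right and rows downward; lengths in m; the calibration is good to about 2 mm. A picture is of the moment at which its call begins: read the wrist's pose just before it. get_calibration takes no time and is no camera call; for the wrist camera it gives the pose at the moment of the call.
- manip.job_done(): hands the job in; it is judged then, once.
Trained networks look in the newest picture that a camera, given by its name, has taken for a name from the list of things; names that differ only in an ending like _2 or _b are one class to them, and where a whole thing is asked for, a point or a joint stands for the part that bears it (a point fixed in the world has none). Each returns a list of dicts, best first, with "score" (0 to 1); they miss things now and then, are a little off and sometimes report something else, mostly with a low value. They report only what shows in the picture. A call takes as long as a camera call. They do not tell look-alikes from the thing itself.
- nets.spot_in(camera, label): "rect" ([left, top, right, bottom] in pixels, round what is visible of it).
- nets.mark_of(camera, label): "position" ([column, row] in pixels: a listed point, or the origin of a listed thing).
The state is a dict: "time": time; "q": joint angles; "dq": joint speeds; "effort": joint torques, N m; "eef_pos": TCP position; "ee_rot": TCP orientation; "force": force on the tool from outside, world axes, zero at the start; "wrist_torque": the same for the moment, N m; "opening": finger opening in m; "finger_force": force on a finger pad.
Only numpy, scipy, OpenCV 4.12 (cv2) and the standard library are available. Lean on these libraries where they do the work, as an engineer would, in place of code of your own. Each camera call takes 0.05 s, during which the arm holds its last target. There are 200 camera calls.

## Working session

There is one attempt and no reset: what is moved stays moved. The work goes in short steps, Python scripts to look and compute and a tool call to move; the robot and the scene stay as the last step left them, time stands still between calls to the robot, and variables do not carry over. Pictures are saved under pics/ and viewed, at most 14 in all, crops included, and the job is handed in when it is done.

Besides the shell and the picture viewer there is one more tool, called after "Call:" as name(argument=value, ...), one argument or row to a line, values as JSON. jog_arm: Moves the arm, as the interface text tells. Shift numbers are shares of 20 cm and turn numbers shares of 90 degrees, none past 1 either way. Its arguments: {"type":"object","properties":{"series":{"type":"array","items":{"type":"array","items":{"type":"number","minimum":-1,"maximum":1}}},"force":{"type":"number"}},"required":["series"]}

```bash
mkdir -p pics; ls; cat > h.py <<'E'
import numpy as np, cv2
from cell import manip, imaging, nets
def snap(c,name=None):
    im=imaging.grab_frame(c)
    if name: cv2.imwrite('pics/'+name+'.png',im[:,:,::-1])
    return im
def K(c):
    k=imaging.get_calibration(c); f=240/np.tan(np.radians(k['fov_y'])/2)
    return k,f
def proj(c,p):
    k,f=K(c); M=np.array(k['world_to_cam']); q=M[:3,:3]@np.array(p,float)+M[:3,3]
    return np.array([k['cx']+f*q[0]/-q[2], k['cy']-f*q[1]/-q[2]])
def ray(c,uv):
    k,f=K(c); M=np.array(k['world_to_cam']); R=M[:3,:3]
    d=R.T@np.array([(uv[0]-k['cx'])/f,-(uv[1]-k['cy'])/f,-1]); return -R.T@M[:3,3],d
def atz(c,uv,z):
    o,d=ray(c,uv); return o+d*(z-o[2])/d[2]
E
python3 - <<'E'
from h import *
for c in('scene','top','wrist'):
    k=imaging.get_calibration(c); print(c,{a:b for a,b in k.items() if a!='world_to_cam'}, -np.array(k['world_to_cam'])[:3,:3].T@np.array(k['world_to_cam'])[:3,3])
a=snap('scene','s1'); 
for c,im in(('scene',None),('top',snap('top','t1'))):
    for l in('sensor','case','tab','lid_hinge','stay_foot','stay_bar','dish','bottle','post_holder','clamp','bush'):
        m=nets.mark_of(c,l); print(c,l,[(np.round(x['position']).tolist(),round(x['score'],2)) for x in m[:4]])
E
```

```text
pics
scene {'fov_y': 49.46144026504731, 'cx': 314.2053318924616, 'cy': 240.64824621933602} [-0.52530623 -0.43934382  1.02690846]
top {'fov_y': 45.89780095918854, 'cx': 328.2742042731523, 'cy': 236.22518305404952} [0.32316123 0.04137126 1.3056982 ]
wrist {'fov_y': 64.63333403420471, 'cx': 314.29055556059245, 'cy': 246.11098548332114} [ 0.24906415 -0.57686761  0.37251403]
scene sensor [([314.0, 267.0], 0.67)]
scene case [([451.0, 293.0], 0.82)]
scene tab [([443.0, 292.0], 0.8)]
scene lid_hinge [([468.0, 247.0], 0.93), ([210.0, 265.0], 0.47)]
scene stay_foot [([407.0, 272.0], 0.84)]
scene stay_bar [([308.0, 299.0], 0.49), ([405.0, 258.0], 0.39)]
scene dish [([210.0, 266.0], 0.67)]
scene bottle []
scene post_holder [([232.0, 220.0], 0.47)]
scene clamp [([313.0, 298.0], 0.64)]
scene bush [([335.0, 278.0], 0.4)]
top sensor [([248.0, 275.0], 0.62), ([252.0, 236.0], 0.61), ([324.0, 245.0], 0.59), ([290.0, 268.0], 0.54)]
top case [([492.0, 222.0], 0.77)]
top tab [([503.0, 262.0], 0.78)]
top lid_hinge [([508.0, 175.0], 0.82)]
top stay_foot [([445.0, 226.0], 0.67), ([176.0, 200.0], 0.65)]
top stay_bar [([430.0, 192.0], 0.78)]
top dish [([206.0, 296.0], 0.61)]
top bottle []
top post_holder [([179.0, 198.0], 0.47)]
top clamp [([345.0, 296.0], 0.59)]
top bush [([356.0, 250.0], 0.65), ([177.0, 201.0], 0.63)]
```

View pics/t1.png

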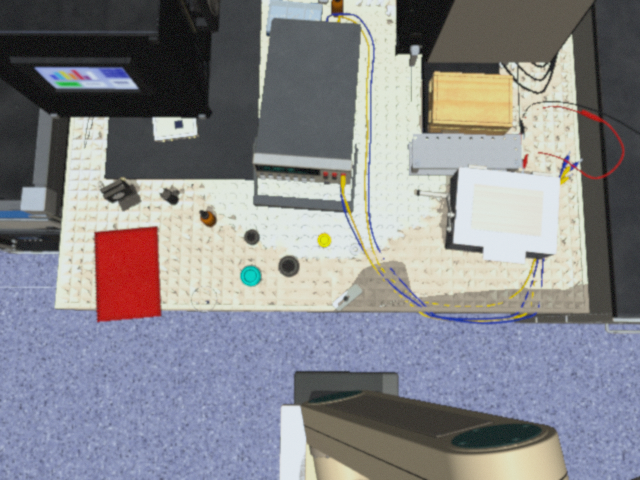

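View pics/s1.png

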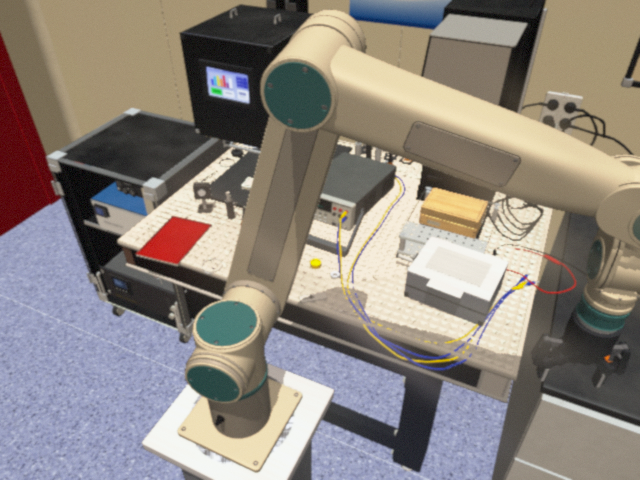

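Top view shows the case at about (505,213) and its tab at (503,262), with the stay bar at (430,193). Round candidates:
- black puck (289,266)
- smaller black puck (252,237)
- turquoise (251,275)
- yellow (324,240)

I choose the larger black one at (289,266). I'll check it in a close crop.

```bash
python3 - <<'E'
from h import *
im=cv2.imread('pics/t1.png')
a=cv2.resize(im[150:280,400:580],None,fx=4,fy=4,interpolation=cv2.INTER_CUBIC)[:, :720]
cv2.imwrite('pics/c1.png',a)
b=cv2.resize(im[190:320,190:380],None,fx=4,fy=4,interpolation=cv2.INTER_CUBIC); cv2.imwrite('pics/c2.png',b)
g=cv2.cvtColor(im,cv2.COLOR_BGR2GRAY)
for (u,v) in((289,266),(252,237)):
    m=(g[v-20:v+20,u-20:u+20]<90).astype(np.uint8); n,l,s,ct=cv2.connectedComponentsWithStats(m)
    i=1+np.argmax(s[1:,4]); c=ct[i]+[u-20,v-20]; print(c,s[i],atz('top',c,.02))
for n,p,z in(('tab',(503,262),.1),('hinge',(508,175),.1),('foot',(445,226),.078),('bar',(430,192),.035),('bottle',(208,217),.1),('bush',(356,250),.01),('clamp',(347,296),.01),('turq',(251,275),.02),('dish',(206,297),.01)): print(n,atz('top',p,z).round(3))
E
```

```text
[288.39051095 265.74817518] [ 10  11  19  19 274] [0.45845358 0.14498264 0.02      ]
[251.51851852 236.73333333] [ 13  13  14  14 135] [0.52482934 0.23110631 0.02      ]
tab [ 0.461 -0.319  0.1  ]
hinge [ 0.653 -0.338  0.1  ]
foot [ 0.542 -0.202  0.078]
bar [ 0.629 -0.178  0.035]
bottle [0.555 0.315 0.1  ]
bush [ 0.497 -0.009  0.01 ]
clamp [0.391 0.011 0.01 ]
turq [0.437 0.23  0.02 ]
dish [0.387 0.332 0.01 ]
```

View pics/c1.png

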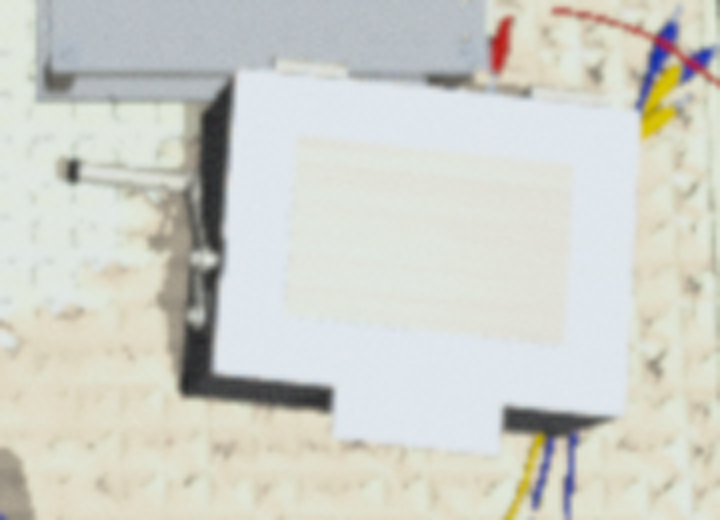

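View pics/c2.png

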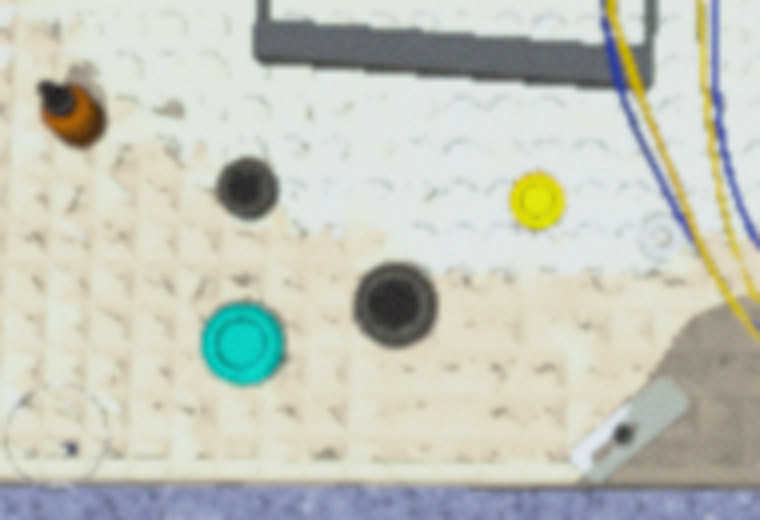

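The crops confirm it: the black puck at (288,266) is larger than the black one at (252,237). The lid's corners can be read for the case pose.

```bash
cat >> h.py <<'E'
def rigid(A,B):
    A=np.array(A)[:,:2];B=np.array(B)[:,:2];a=A-A.mean(0);b=B-B.mean(0)
    th=np.arctan2((a[:,0]*b[:,1]-a[:,1]*b[:,0]).sum(),(a*b).sum()); R=np.array([[np.cos(th),-np.sin(th)],[np.sin(th),np.cos(th)]])
    return th,B.mean(0)-R@A.mean(0),np.linalg.norm(A@R.T+B.mean(0)-R@A.mean(0)-B,axis=1)
E
python3 - <<'E'
from h import *
P=np.array([(236,70),(640,112),(622,415),(213,375),(332,438),(500,453)])/4+[400,150]
A=np.array([(85,110),(85,-110),(-85,-110),(-85,110),(-113,45),(-113,-45)])/1e3
B=[atz('top',p,.105) for p in P]; th,t,r=rigid(A,B); print(np.degrees(th),t,r.round(4))
c,s=np.cos(th),np.sin(th);R=np.array([[c,-s],[s,c]])
for n,p in dict(tab=(-.113,0),bay=(0,.043),hinge=(.085,0),foot=(-.05,.115)).items(): print(n,R@p+t)
print(manip.sense()['ee_rot'],manip.sense()['eef_pos'],manip.sense()['q'],manip.sense()['opening'])
im=snap('wrist','w1')
E
```

```text
-5.67246325774175 [ 0.57338998 -0.33070278] [0.0015 0.0019 0.0023 0.0007 0.0009 0.002 ]
tab [ 0.46094332 -0.31953369]
bay [ 0.57764017 -0.28791334]
hinge [ 0.65797375 -0.3391043 ]
foot [ 0.5350016  -0.21132383]
[ 9.88786631e-01  1.49335191e-01 -1.04513849e-06  5.04665609e-06] [ 0.18456636 -0.59712958  0.242328  ] [-1.37440418e+00  2.76393103e-01 -2.63779218e-02  1.26801532e+00
 -2.55715003e-06  1.46739669e+00] 0.08510967375898343
```

```bash
python3 - <<'E'
from h import *
b=atz('top',(410,174.5),0);print(b)
from scipy.optimize import brentq
h=brentq(lambda z:atz('top',(412,167.8),z)[0]-b[0],0,.3);print(h,atz('top',(412,167.8),h))
for z in (0,.03,.06,.1): print(z,atz('top',(520,172),z),proj('scene',[b[0],b[1],z]))
im=cv2.imread('pics/s1.png')
cv2.imwrite('pics/c3.png',cv2.resize(im[180:330,350:540],None,fx=4,fy=4,interpolation=cv2.INTER_CUBIC))
E
```

```text
[ 0.67982605 -0.13768331  0.        ]
0.05747590251419049 [ 0.67982605 -0.13456188  0.0574759 ]
0 [ 0.68741463 -0.39789168  0.        ] [397.97307706 252.73750141]
0.03 [ 0.67904546 -0.38779908  0.03      ] [398.91049028 245.13134485]
0.06 [ 0.6706763  -0.37770648  0.06      ] [399.87058277 237.34116908]
0.1 [ 0.65951741 -0.36424969  0.1       ] [401.1874308  226.65628437]
```

View pics/c3.png

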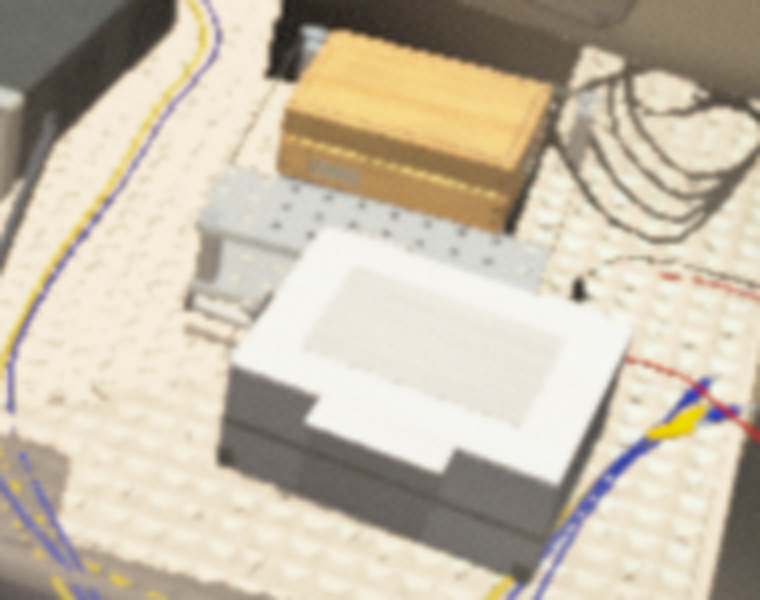

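Bracket behind the case: front at x≈0.68, 60 mm high, which leaves room. The tool only points down, so I'll raise the lid by gripping the stay bar and carrying it along its circle.

Call:
jog_arm(
  series=[
    [0, 0.2, 0.2, 0, 0.08],
    [0, 0.4, 0.4, 0, 0.16],
    [0, 0.6, 0.6, 0, 0.24],
    [0, 0.8, 0.8, 0, 0.32],
    [0, 1, 1, 0, 0.4],
    [-0.05, 1, 1, 0, 0.48],
    [-0.05, 1, 1, 0, 0.56],
    [-0.05, 1, 1, 0, 0.64],
    [-0.05, 1, 1, 0, 0.72],
    [-0.05, 1, 1, 0, 0.746],
    [-0.05, 1, 1, 0, 0.746],
    [-0.05, 1, 1, 0, 0.746],
  ],
  force=30,
)

```text
time: 2.25
eef_pos: [0.3846, -0.3971, 0.2424]
ee_rot: [0.742, 0.671, -0.0, 0.0]
force: [-0.5, 0.9, -0.3]
opening: 0.0407
finger_force: 0.0
```

Call:
jog_arm(
  series=[
    [-0.05, 0.15, 0.15, 0, 0],
    [-0.05, 0.35, 0.35, 0, 0],
    [-0.05, 0.55, 0.55, 0, 0],
    [-0.05, 0.75, 0.75, 0, 0],
    [-0.05, 0.9, 0.9, 0, 0],
    [-0.05, 1, 1, 0, 0],
    [-0.05, 1, 1, 0, 0],
    [-0.05, 1, 1, 0, 0],
  ],
)

```text
time: 2.92
eef_pos: [0.5883, -0.1933, 0.2422]
ee_rot: [0.74, 0.673, 0.001, 0.0]
force: [0.2, -0.2, 0.1]
opening: 0.0404
finger_force: 0.0
```

```bash
python3 - <<'E'
from h import *
im=snap('wrist','w2'); print(manip.sense()['eef_pos'])
for l in('stay_bar','stay_foot'): print(l,[(x['position'],round(x['score'],2),atz('wrist',x['position'],.035 if l=='stay_bar' else .078).round(4)) for x in nets.mark_of('wrist',l)[:3]])
print(proj('wrist',[.6239,-.176,.035]))
E
```

```text
[ 0.58627162 -0.19519465  0.24205064]
stay_bar [([353.9, 192.8], 0.75, array([ 0.6231, -0.1763,  0.035 ])), ([251.5, 253.4], 0.55, array([ 0.5244, -0.2231,  0.035 ]))]
stay_foot [([251.3, 250.7], 0.87, array([ 0.5324, -0.2097,  0.078 ]))]
[355.51244365 191.28192693]
```

View pics/w2.png

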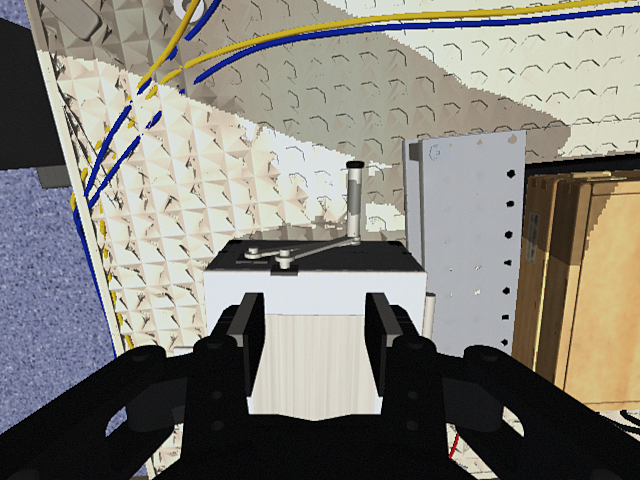

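Wrist view: bar upright at (354,193) with its knob at (355,163), within 1 mm of the model. Descending.

Call:
jog_arm(
  series=[
    [-0.05, 0.1, 0.06, 0, 0],
    [-0.05, 0.195, 0.12, -0.1, 0],
    [-0.05, 0.195, 0.12, -0.25, 0],
    [-0.05, 0.195, 0.12, -0.4, 0],
    [-0.05, 0.195, 0.12, -0.55, 0],
    [-0.05, 0.195, 0.12, -0.7, 0],
    [-0.05, 0.195, 0.12, -0.8, 0],
    [-0.05, 0.195, 0.12, -0.9, 0],
    [-0.05, 0.195, 0.12, -1, 0],
    [-0.05, 0.195, 0.12, -1, 0],
  ],
)

```text
time: 3.9
eef_pos: [0.6188, -0.1736, 0.0378]
ee_rot: [0.742, 0.67, -0.002, -0.004]
force: [-1.1, 0.3, -1.1]
opening: 0.0407
finger_force: 0.0
```

Call:
jog_arm(
  series=[
    [-0.05, 0, 0, -0.04, 0],
    [-0.05, 0, 0, -0.08, 0],
    [-0.05, 0, 0, -0.08, 0],
    [-1, 0, 0, -0.08, 0],
    [-1, 0, 0, -0.08, 0],
    [-1, 0, 0, -0.08, 0],
    [-1, 0, 0, -0.08, 0],
    [-1, 0, 0, -0.08, 0],
    [-1, 0, 0, -0.08, 0],
  ],
  force=25,
)

```text
time: 4.65
eef_pos: [0.6259, -0.1736, 0.0275]
ee_rot: [0.741, 0.671, 0.001, 0.002]
force: [5.2, -1.3, -1.0]
opening: 0.0108
finger_force: 24.5
```

Call:
jog_arm(
  series=[
    [-1, 0.012, 0, 0.01, 0],
    [-1, 0.02, 0, 0.02, 0],
    [-1, 0.025, 0, 0.037, 0],
    [-1, 0.032, -0.002, 0.056, 0],
    [-1, 0.04, -0.003, 0.076, 0],
    [-1, 0.046, -0.004, 0.096, 0],
    [-1, 0.05, -0.004, 0.116, 0],
    [-1, 0.054, -0.004, 0.136, 0],
    [-1, 0.057, -0.005, 0.157, 0],
    [-1, 0.06, -0.005, 0.178, 0],
    [-1, 0.061, -0.005, 0.198, 0],
    [-1, 0.061, -0.005, 0.215, 0],
  ],
)

```text
time: 5.65
eef_pos: [0.6363, -0.1746, 0.0699]
ee_rot: [0.741, 0.671, 0.0, 0.001]
force: [3.9, -3.6, -5.2]
opening: 0.0109
finger_force: 24.5
```

Call:
jog_arm(
  series=[
    [-1, 0, 0, 0.02, 0],
    [-1, -0.002, 0, 0.041, 0],
    [-1, -0.004, 0, 0.062, 0],
    [-1, -0.007, 0, 0.082, 0],
    [-1, -0.011, 0.001, 0.103, 0],
    [-1, -0.016, 0.001, 0.123, 0],
    [-1, -0.022, 0.002, 0.143, 0],
    [-1, -0.029, 0.003, 0.162, 0],
    [-1, -0.037, 0.004, 0.182, 0],
    [-1, -0.045, 0.005, 0.201, 0],
    [-1, -0.054, 0.006, 0.22, 0],
    [-1, -0.064, 0.007, 0.237, 0],
  ],
)

```text
time: 6.65
eef_pos: [0.6257, -0.1735, 0.1197]
ee_rot: [0.741, 0.671, 0.002, 0.003]
force: [5.2, -2.4, 2.5]
opening: 0.0107
finger_force: 24.5
```

Call:
jog_arm(
  series=[
    [-1, -0.011, 0.001, 0.018, 0],
    [-1, -0.022, 0.002, 0.035, 0],
    [-1, -0.035, 0.003, 0.052, 0],
    [-1, -0.048, 0.005, 0.068, 0],
    [-1, -0.062, 0.006, 0.083, 0],
    [-1, -0.076, 0.007, 0.098, 0],
    [-1, -0.085, 0.008, 0.107, 0],
    [-1, -0.094, 0.009, 0.115, 0],
    [-1, -0.103, 0.01, 0.123, 0],
    [-1, -0.112, 0.011, 0.13, 0],
    [-1, -0.119, 0.012, 0.136, 0],
    [-1, -0.119, 0.012, 0.136, 0],
  ],
)

```text
time: 7.65
eef_pos: [0.6026, -0.1712, 0.1487]
ee_rot: [0.741, 0.671, 0.003, 0.004]
force: [3.8, -2.1, 7.2]
opening: 0.0109
finger_force: 25.3
```

```bash
python3 - <<'E'
from h import *
a=snap('top');b=snap('scene'); print(manip.sense()['eef_pos'],manip.sense()['force'])
cv2.imwrite('pics/v3.png',np.hstack([cv2.resize(a[110:290,390:590],(400,360)),cv2.resize(b[150:330,330:530],(400,360))])[:,:,::-1])
E
```

```text
[ 0.60269716 -0.1711432   0.14863038] [ 3.7176007  -2.63648153  6.79084451]
```

View pics/v3.png

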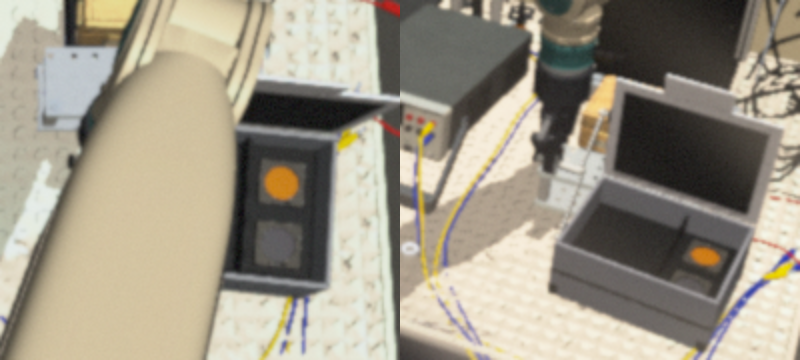

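Lid stands open at about vertical and the bar is at z≈0.155 (locked height about 0.153). Release and rise.

Call:
jog_arm(
  series=[
    [-0.05, 0, 0, 0, 0],
    [-0.05, 0, 0, 0, 0],
    [-0.05, 0, 0, 0, 0],
    [-0.05, 0, 0.02, 0.05, 0],
    [-0.05, 0, 0.04, 0.15, 0],
    [-0.05, 0, 0.05, 0.3, 0],
    [-0.05, -0.05, 0.2, 0.5, 0],
    [-0.05, -0.2, 0.4, 0.5, 0],
    [0, -0.4, 0.6, 0.5, 0.08],
    [0.3, -0.6, 0.8, 0.5, 0.16],
    [0.4, -0.65, 1, 0.5, 0.24],
    [0.45, -0.65, 1, 0.5, 0.32],
  ],
)

```text
time: 8.75
eef_pos: [0.4667, 0.0313, 0.2442]
ee_rot: [0.55, 0.835, 0.0, -0.001]
force: [0.4, 0.8, -0.7]
opening: 0.0615
finger_force: 0.0
```

```bash
python3 - <<'E'
from h import *
b=snap('scene'); s=manip.sense();print(s['eef_pos'],s['force'],s['opening'])
m=nets.mark_of('scene','stay_bar');print(m[:3])
for z,x in((.153,.008),(.1575,.0),(.147,.015)):
    c,sn=.9951,-.0988; p=[.5734+c*x-sn*.159,-.3307+sn*x+c*.159,z]; print(x,z,p,proj('scene',p),proj('top',p))
a=snap('top'); print(nets.mark_of('top','stay_bar')[:3])
E
```

```text
[0.46205082 0.0365622  0.24389938] [-4.97955945  4.38876395  0.36915299] 0.06196690577559154
[{'position': [405.7, 233.0], 'score': 0.55}]
0.008 0.153 [0.59707, -0.17326950000000002, 0.153] [406.0175263  231.15637122] [437.51382528 193.76159075]
0.0 0.1575 [0.5891092, -0.1724791, 0.1575] [405.00560663 231.39421752] [437.61015772 197.01016564]
0.015 0.147 [0.6040357, -0.17396109999999998, 0.147] [406.81480328 231.54366147] [437.25172662 191.17697067]
[{'position': [435.4, 192.4], 'score': 0.79}]
```

Call:
jog_arm(
  series=[
    [0.4, -0.02, 0.1, 0, 0.08],
    [0.4, -0.03, 0.25, -0.1, 0.16],
    [0.4, -0.05, 0.4, -0.15, 0.24],
    [0.4, -0.05, 0.5, -0.2, 0.32],
    [0.4, -0.05, 0.577, -0.3, 0.4],
    [0.4, -0.05, 0.577, -0.35, 0.48],
    [0.4, -0.05, 0.577, -0.42, 0.56],
    [0.4, -0.05, 0.577, -0.42, 0.64],
    [0.4, -0.05, 0.577, -0.42, 0.68],
    [0.4, -0.05, 0.577, -0.42, 0.68],
    [0.4, -0.05, 0.577, -0.42, 0.68],
    [0.4, -0.05, 0.577, -0.42, 0.68],
  ],
)

```text
time: 9.95
eef_pos: [0.4599, 0.1446, 0.1601]
ee_rot: [0.052, 0.999, 0.0, 0.0]
force: [-0.7, -0.2, 0.7]
opening: 0.0596
finger_force: 0.0
```

```bash
python3 - <<'E'
from h import *
b=snap('wrist','w4'); s=manip.sense();print(s['eef_pos'],s['ee_rot'],s['force'],s['opening'],s['q'])
print([(x['position'],x['score'],atz('wrist',x['position'],0)) for x in nets.mark_of('wrist','sensor')[:4]])
g=cv2.cvtColor(b,cv2.COLOR_RGB2GRAY); p=proj('wrist',[.4585,.145,.026]); print(p)
snap('top','t4')
t=cv2.cvtColor(cv2.imread('pics/t4.png'),cv2.COLOR_BGR2GRAY)
E
```

```text
[0.45981192 0.14470107 0.16013742] [5.20958485e-02 9.98642068e-01 3.73539434e-05 2.01724626e-04] [ 0.05167257 -0.04457987 -0.3549818 ] 0.05997604250807438 [ 1.70685952e-01  8.46588990e-02 -4.40894432e-01  1.04483301e+00
 -1.62875726e-05  2.74924834e-01]
[([430.0, 298.0], 0.96, array([0.52802818, 0.23460307, 0.        ])), ([318.9, 229.4], 0.92, array([0.46041347, 0.14886518, 0.        ])), ([232.6, 313.8], 0.76, array([0.52502729, 0.06961447, 0.        ])), ([426.6, 185.9], 0.67, array([0.43509932, 0.23413286, 0.        ]))]
[313.78245487 235.46958807]
```

View pics/w4.png

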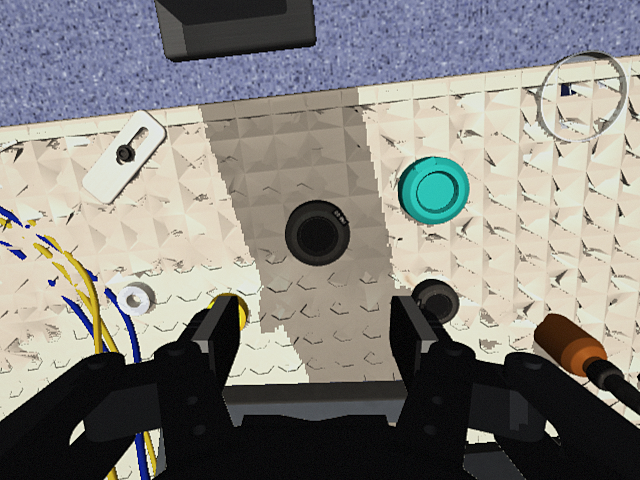

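Wrist view: black puck top centred at (317,233). Correcting by 3 mm in y and descending.

Call:
jog_arm(
  series=[
    [0.4, 0, 0.014, -0.1, 0],
    [0.4, 0, 0.014, -0.25, 0],
    [0.4, 0, 0.014, -0.4, 0],
    [0.4, 0, 0.014, -0.52, 0],
    [0.4, 0, 0.014, -0.62, 0],
    [0.4, 0, 0.014, -0.69, 0],
    [0.4, 0, 0.014, -0.725, 0],
    [0.4, 0, 0.014, -0.725, 0],
    [0.4, 0, 0.014, -0.725, 0],
  ],
  force=30,
)

```text
time: 10.85
eef_pos: [0.4594, 0.1479, 0.0152]
ee_rot: [0.051, 0.999, -0.0, 0.0]
force: [-0.2, -0.4, 0.2]
opening: 0.06
finger_force: 0.0
```

Call:
jog_arm(
  series=[
    [0, 0, 0, 0, 0],
    [-1, 0, 0, 0, 0],
    [-1, 0, 0, 0, 0],
    [-1, 0, 0, 0, 0],
    [-1, 0, 0, 0, 0],
    [-1, 0, 0, 0, 0],
  ],
  force=30,
)

```text
time: 11.35
eef_pos: [0.4605, 0.148, 0.0164]
ee_rot: [0.051, 0.999, 0.0, 0.001]
force: [-1.4, -1.4, 6.6]
opening: 0.0453
finger_force: 31.5
```

Call:
jog_arm(
  series=[
    [-1, 0, 0, 0.05, 0],
    [-1, 0, 0, 0.2, 0],
    [-1, 0, 0, 0.4, 0],
    [-1, 0, 0, 0.6, 0],
    [-1, 0, 0, 0.8, 0],
    [-1, 0, 0, 0.95, 0],
    [-1, 0, 0, 1, 0],
    [-1, 0, 0, 1, 0],
    [-1, 0, 0, 1, 0],
  ],
)

```text
time: 12.1
eef_pos: [0.4588, 0.1479, 0.2146]
ee_rot: [0.051, 0.999, 0.0, 0.0]
force: [0.0, -0.1, -1.8]
opening: 0.0453
finger_force: 31.4
```

Call:
jog_arm(
  series=[
    [-1, 0, -0.05, 0.15, 0],
    [-1, 0, -0.15, 0.3, 0],
    [-1, 0, -0.3, 0.34, 0],
    [-1, 0, -0.45, 0.34, 0],
    [-1, 0, -0.6, 0.34, 0],
    [-1, 0, -0.75, 0.34, 0],
    [-1, 0, -0.9, 0.34, 0],
    [-1, 0, -1, 0.34, 0],
  ],
)

```text
time: 12.77
eef_pos: [0.4572, -0.0539, 0.2793]
ee_rot: [0.052, 0.999, 0.0, -0.003]
force: [0.1, 0.2, -1.7]
opening: 0.0452
finger_force: 31.6
```

Call:
jog_arm(
  series=[
    [-1, 0, -0.15, 0, 0],
    [-1, 0, -0.3, 0, 0],
    [-1, 0, -0.45, 0, 0],
    [-1, 0, -0.6, 0, 0],
    [-1, 0, -0.75, 0, 0],
    [-1, 0.05, -0.9, 0, 0],
    [-1, 0.15, -1, 0, 0],
    [-1, 0.2, -1, 0, 0],
  ],
)

```text
time: 13.43
eef_pos: [0.4993, -0.2553, 0.2788]
ee_rot: [0.053, 0.999, 0.001, -0.002]
force: [0.7, 0.1, -1.4]
opening: 0.0454
finger_force: 31.6
```

Call:
jog_arm(
  series=[
    [-1, 0.1, -0.1, 0, 0],
    [-1, 0.2, -0.179, 0, 0],
    [-1, 0.3, -0.179, 0, 0],
    [-1, 0.36, -0.179, 0, 0],
    [-1, 0.38, -0.179, 0, 0],
    [-1, 0.38, -0.179, 0, 0],
    [-1, 0.38, -0.179, 0, 0],
    [-1, 0.38, -0.179, 0, 0],
  ],
)

```text
time: 14.1
eef_pos: [0.574, -0.2872, 0.2819]
ee_rot: [0.051, 0.999, 0.001, -0.001]
force: [-0.0, 1.0, -1.2]
opening: 0.0451
finger_force: 31.6
```

```bash
python3 - <<'E'
from h import *
s=manip.sense();print(s['eef_pos'],s['ee_rot'],s['force'],s['opening'],s['q'])
b=snap('scene');a=snap('top');cv2.imwrite('pics/v5.png',np.hstack([cv2.resize(a[110:290,390:590],(400,360)),cv2.resize(b[150:330,330:530],(400,360))])[:,:,::-1])
E
```

```text
[ 0.57399233 -0.28720657  0.28188835] [ 5.08399751e-02  9.98706000e-01  5.49409849e-04 -1.14884900e-03] [-0.0282312   0.95165282 -1.2493004 ] 0.04508684590388227 [-5.64528056e-01  2.91835944e-01  7.69249633e-02  1.35842645e+00
 -1.72012011e-04 -4.62803952e-01]
```

View pics/v5.png

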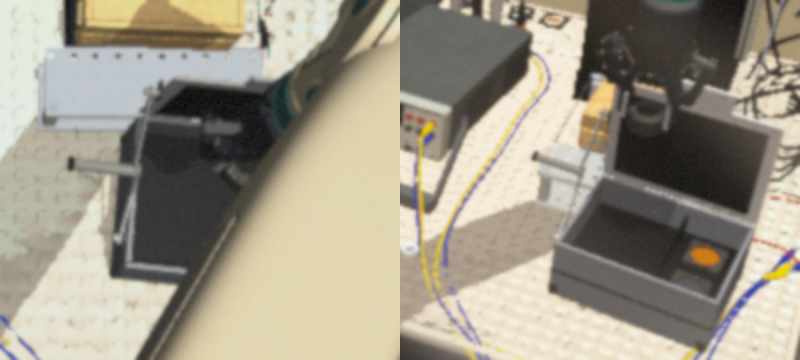

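Both views: lid up, puck gripped level above the left bay, stay clear of the hand. Lowering.

Call:
jog_arm(
  series=[
    [-1, 0, 0, -0.1, 0],
    [-1, 0, 0, -0.25, 0],
    [-1, 0, 0, -0.4, 0],
    [-1, 0, 0, -0.55, 0],
    [-1, 0, 0, -0.7, 0],
    [-1, 0, 0, -0.82, 0],
    [-1, 0, 0, -0.9, 0],
    [-1, 0, 0, -0.95, 0],
    [-1, 0, 0, -0.98, 0],
    [-1, 0, 0, -1, 0],
    [-1, 0, 0, -1, 0],
    [-1, 0, 0, -1, 0],
  ],
)

```text
time: 15.2
eef_pos: [0.576, -0.2885, 0.0842]
ee_rot: [0.051, 0.999, -0.001, 0.001]
force: [-0.1, -0.1, -0.7]
opening: 0.0452
finger_force: 31.6
```

Call:
jog_arm(
  series=[
    [-1, 0, 0, -0.02, 0],
    [-1, 0, 0, -0.035, 0],
    [-1, 0, 0, -0.045, 0],
    [-1, 0, 0, -0.052, 0],
    [-1, 0, 0, -0.052, 0],
    [-1, 0, 0, -0.052, 0],
    [-1, 0, 0, -0.052, 0],
  ],
)

```text
time: 15.78
eef_pos: [0.5752, -0.288, 0.0726]
ee_rot: [0.051, 0.999, -0.0, 0.0]
force: [0.4, 0.3, -1.7]
opening: 0.0458
finger_force: 31.6
```

Call:
jog_arm(
  series=[
    [-1, 0, 0, -0.004, 0],
    [-1, 0, 0, -0.008, 0],
    [-1, 0, 0, -0.01, 0],
    [-1, 0, 0, -0.01, 0],
  ],
)

```text
time: 16.12
eef_pos: [0.5754, -0.2881, 0.0715]
ee_rot: [0.051, 0.999, -0.0, 0.0]
force: [-1.7, 0.9, 5.0]
opening: 0.0452
finger_force: 32.2
```

Contact with the floor (+5 N). Releasing slightly and rising straight.

Call:
jog_arm(
  series=[
    [0, 0, 0, 0, 0],
    [0.3, 0, 0, 0, 0],
    [0.4, 0, 0, 0.005, 0],
    [0.4, 0, 0, 0.01, 0],
    [0.4, 0, 0, 0.1, 0],
    [0.4, 0, 0, 0.25, 0],
    [0.4, 0, 0, 0.45, 0],
    [0.4, 0, 0, 0.65, 0],
    [0.4, 0, 0, 0.85, 0],
    [0.4, 0, 0, 1, 0],
    [0.4, 0, 0, 1, 0],
  ],
)

```text
time: 17.03
eef_pos: [0.5789, -0.2902, 0.2795]
ee_rot: [0.051, 0.999, -0.004, 0.006]
force: [1.3, -0.1, 1.4]
opening: 0.0599
finger_force: 0.0
```

```bash
python3 - <<'E'
from h import *
s=manip.sense();print(s['eef_pos'],s['force'],s['opening'])
b=snap('wrist');cv2.imwrite('pics/w6.png',b[:,:,::-1]); print(proj('wrist',[.5754,-.288,.081]))
print([(x['position'],x['score'],atz('wrist',x['position'],.055)) for x in nets.mark_of('wrist','sensor')[:4]])
E
```

```text
[ 0.57887012 -0.29022944  0.27952573] [ 1.26233713 -0.13803611  1.40008239] 0.05993348942211066
[316.121168   215.48211942]
[([319.1, 204.6], 0.59, array([ 0.5676376 , -0.28312926,  0.055     ]))]
```

View pics/w6.png

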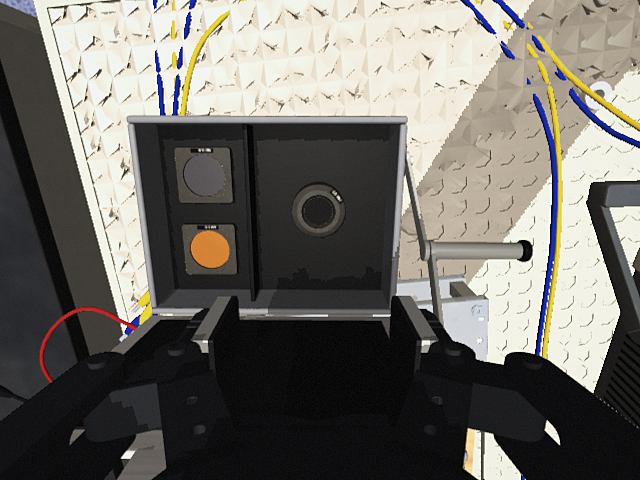

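Sensor stands upright at (319,210) in the left bay, and the filters are untouched. Next I turn back and hover over the stay bar (seen at (478,250)).

Call:
jog_arm(
  series=[
    [0.2, 0, 0.05, 0.05, -0.08],
    [0, 0, 0.15, 0.05, -0.16],
    [0, 0, 0.25, 0.05, -0.24],
    [-0.05, 0.02, 0.35, 0.05, -0.32],
    [-0.05, 0.05, 0.45, 0.05, -0.4],
    [-0.05, 0.1, 0.55, 0.05, -0.48],
    [-0.05, 0.13, 0.58, 0, -0.56],
    [-0.05, 0.13, 0.58, 0, -0.64],
    [-0.05, 0.13, 0.58, 0, -0.72],
    [-0.05, 0.13, 0.58, 0, -0.8],
    [-0.05, 0.13, 0.58, 0, -0.88],
    [-0.05, 0.13, 0.58, 0, -0.96],
  ],
)

```text
time: 18.13
eef_pos: [0.5999, -0.1714, 0.2676]
ee_rot: [0.72, 0.694, -0.001, -0.002]
force: [-0.3, 0.3, -0.1]
opening: 0.0404
finger_force: 0.0
```

Call:
jog_arm(
  series=[
    [-0.05, 0, 0, 0, -0.04],
    [-0.05, 0, 0, 0, -0.04],
    [-0.05, 0, 0, 0, -0.04],
    [-0.05, 0, 0, 0, -0.04],
  ],
)

```text
time: 18.47
eef_pos: [0.6006, -0.1717, 0.2691]
ee_rot: [0.739, 0.674, -0.001, -0.001]
force: [-0.3, 0.3, -0.4]
opening: 0.0403
finger_force: 0.0
```

```bash
python3 - <<'E'
from h import *
s=manip.sense();print(s['eef_pos'],s['ee_rot'],s['force'],s['opening'])
b=snap('wrist');cv2.imwrite('pics/w7.png',b[:,:,::-1])
print([(x['position'],x['score'],atz('wrist',x['position'],.153)) for x in nets.mark_of('wrist','stay_bar')[:3]])
b=snap('scene');print(nets.mark_of('scene','stay_bar')[:2])
b=snap('top');print([(x['position'],x['score'],atz('top',x['position'],.153)) for x in nets.mark_of('top','stay_bar')[:3]])
E
```

```text
[ 0.6005707  -0.1716933   0.26911375] [ 7.39010296e-01  6.73693141e-01 -5.06037611e-04 -1.03825788e-03] [-0.27017237  0.32339676 -0.39954854] 0.040289150067805514
[([312.1, 246.7], 0.89, array([ 0.59987276, -0.17282225,  0.153     ]))]
[{'position': [405.4, 233.3], 'score': 0.55}]
[([436.8, 192.0], 0.41, array([ 0.60081873, -0.17186899,  0.153     ]))]
```

View pics/w7.png

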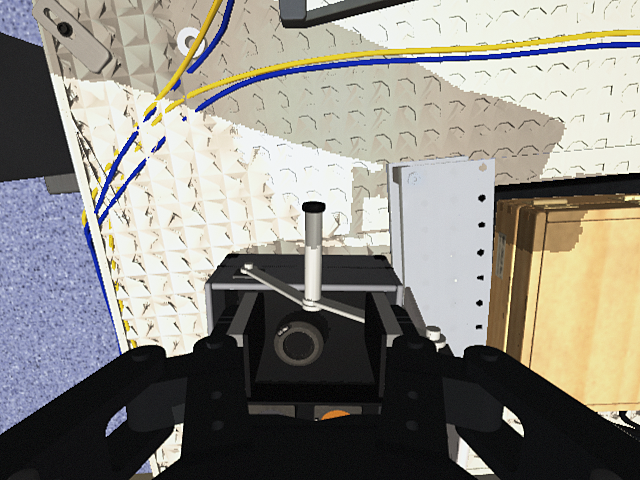

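Wrist view: the stay is straight and the bar at (313,247) is centred between the jaws. Descend and grip.

Call:
jog_arm(
  series=[
    [-0.05, 0, 0, -0.08, 0],
    [-0.05, 0, 0, -0.2, 0],
    [-0.05, 0, 0, -0.33, 0],
    [-0.05, 0, 0, -0.45, 0],
    [-0.05, 0, 0, -0.53, 0],
    [-0.05, 0, 0, -0.58, 0],
    [-0.05, 0, 0, -0.6, 0],
    [-0.05, 0, 0, -0.6, 0],
    [-0.4, 0, 0, -0.6, 0],
    [-1, 0, 0, -0.6, 0],
    [-1, 0, 0, -0.6, 0],
    [-1, 0, 0, -0.6, 0],
  ],
  force=50,
)

```text
time: 19.77
eef_pos: [0.6007, -0.1722, 0.1514]
ee_rot: [0.74, 0.673, -0.001, 0.0]
force: [-3.8, 0.4, 2.8]
opening: 0.0099
finger_force: 48.7
```

Call:
jog_arm(
  series=[
    [-1, 0, 0, 0, 0],
    [-1, 0, 0, 0, 0],
    [-1, 0, 0, 0, 0],
  ],
)

```text
time: 20.02
eef_pos: [0.6012, -0.1722, 0.151]
ee_rot: [0.74, 0.673, -0.0, 0.0]
force: [-3.4, -1.0, 2.4]
opening: 0.0104
finger_force: 48.8
```

Call:
jog_arm(
  series=[
    [-1, 0.006, 0, -0.006, 0],
    [-1, 0.012, -0.001, -0.012, 0],
    [-1, 0.018, -0.002, -0.017, 0],
    [-1, 0.024, -0.002, -0.023, 0],
    [-1, 0.031, -0.003, -0.029, 0],
    [-1, 0.04, -0.004, -0.038, 0],
    [-1, 0.049, -0.005, -0.048, 0],
    [-1, 0.058, -0.006, -0.058, 0],
    [-1, 0.067, -0.007, -0.069, 0],
    [-1, 0.076, -0.008, -0.08, 0],
    [-1, 0.084, -0.008, -0.091, 0],
    [-1, 0.084, -0.008, -0.091, 0],
  ],
)

```text
time: 21.02
eef_pos: [0.618, -0.1739, 0.1319]
ee_rot: [0.74, 0.673, -0.0, 0.0]
force: [-4.3, -2.4, 3.0]
opening: 0.0099
finger_force: 50.8
```

Call:
jog_arm(
  series=[
    [-1, 0.006, 0, -0.009, 0],
    [-1, 0.012, -0.001, -0.019, 0],
    [-1, 0.018, -0.002, -0.028, 0],
    [-1, 0.024, -0.002, -0.04, 0],
    [-1, 0.03, -0.003, -0.052, 0],
    [-1, 0.037, -0.004, -0.065, 0],
    [-1, 0.042, -0.004, -0.077, 0],
    [-1, 0.047, -0.005, -0.09, 0],
    [-1, 0.053, -0.005, -0.103, 0],
    [-1, 0.057, -0.006, -0.116, 0],
    [-1, 0.061, -0.006, -0.129, 0],
    [-1, 0.065, -0.006, -0.142, 0],
  ],
)

```text
time: 22.02
eef_pos: [0.6312, -0.1753, 0.105]
ee_rot: [0.74, 0.673, -0.0, 0.001]
force: [-6.6, -1.9, 8.8]
opening: 0.01
finger_force: 53.3
```

Call:
jog_arm(
  series=[
    [-1, 0.001, 0, -0.013, 0],
    [-1, 0.003, 0, -0.027, 0],
    [-1, 0.005, 0, -0.04, 0],
    [-1, 0.007, 0, -0.054, 0],
    [-1, 0.009, 0, -0.068, 0],
    [-1, 0.01, -0.001, -0.081, 0],
    [-1, 0.011, -0.001, -0.095, 0],
    [-1, 0.012, -0.001, -0.109, 0],
    [-1, 0.012, -0.001, -0.123, 0],
    [-1, 0.012, -0.001, -0.137, 0],
    [-1, 0.011, -0.001, -0.15, 0],
    [-1, 0.009, -0.001, -0.164, 0],
  ],
)

```text
time: 23.02
eef_pos: [0.6362, -0.1758, 0.0725]
ee_rot: [0.739, 0.673, 0.002, 0.003]
force: [1.6, -1.1, 6.1]
opening: 0.0098
finger_force: 55.1
```

Call:
jog_arm(
  series=[
    [-1, -0.001, 0, -0.012, 0],
    [-1, -0.002, 0, -0.025, 0],
    [-1, -0.005, 0, -0.038, 0],
    [-1, -0.007, 0, -0.05, 0],
    [-1, -0.01, 0.001, -0.063, 0],
    [-1, -0.013, 0.001, -0.075, 0],
    [-1, -0.016, 0.002, -0.087, 0],
    [-1, -0.02, 0.002, -0.1, 0],
    [-1, -0.024, 0.002, -0.112, 0],
    [-1, -0.028, 0.003, -0.124, 0],
    [-1, -0.032, 0.003, -0.134, 0],
    [-1, -0.035, 0.003, -0.142, 0],
  ],
)

```text
time: 24.02
eef_pos: [0.6323, -0.1754, 0.0444]
ee_rot: [0.739, 0.673, 0.004, 0.005]
force: [9.8, -1.0, 2.3]
opening: 0.0101
finger_force: 56.7
```

Call:
jog_arm(
  series=[
    [-1, -0.002, 0, -0.006, 0],
    [-1, -0.004, 0, -0.012, 0],
    [-1, -0.007, 0, -0.018, 0],
    [-1, -0.009, 0, -0.024, 0],
    [-1, -0.011, 0, -0.028, 0],
    [-1, -0.013, 0.001, -0.032, 0],
    [-1, -0.013, 0.001, -0.032, 0],
    [-1, -0.013, 0.001, -0.032, 0],
  ],
)

```text
time: 24.68
eef_pos: [0.6303, -0.1752, 0.0378]
ee_rot: [0.739, 0.673, 0.005, 0.005]
force: [10.9, -2.2, -1.4]
opening: 0.0099
finger_force: 56.9
```

Call:
jog_arm(
  series=[
    [-1, 0, 0, -0.008, 0],
    [-1, 0, 0, -0.016, 0],
    [-1, -0.001, 0, -0.024, 0],
    [-1, -0.002, 0, -0.032, 0],
    [-1, -0.003, 0, -0.04, 0],
    [-1, -0.004, 0, -0.046, 0],
    [-1, -0.004, 0, -0.05, 0],
    [-1, -0.004, 0, -0.05, 0],
    [-1, -0.004, 0, -0.05, 0],
  ],
)

```text
time: 25.43
eef_pos: [0.6258, -0.1747, 0.0268]
ee_rot: [0.739, 0.673, 0.002, 0.003]
force: [5.5, -1.8, 1.5]
opening: 0.0101
finger_force: 57.9
```

```bash
python3 - <<'E'
from h import *
s=manip.sense();print(s['eef_pos'],s['force'])
b=snap('scene');a=snap('top');cv2.imwrite('pics/v8.png',np.hstack([cv2.resize(a[110:290,390:590],(400,360)),cv2.resize(b[180:330,360:530],(400,360))])[:,:,::-1])
for c in('scene','top'): print([(np.round(x['position']),x['score']) for x in nets.mark_of(c,'tab')[:2]],proj(c,[.4609,-.3195,.1]))
# lid difference against the first scene picture
o=cv2.imread('pics/s1.png')[:,:,::-1]
E
```

```text
[ 0.62580078 -0.17473206  0.02683648] [ 5.47246048 -1.7972361   1.4934216 ]
[(array([440., 290.]), 0.8)] [442.94873312 292.84180157]
[(array([502., 263.]), 0.88)] [503.11974825 262.21986555]
```

Bar is back at its shut position (0.6258, z 0.027). Release and retreat.

Call:
jog_arm(
  series=[
    [-0.05, 0, 0, 0, 0],
    [-0.05, 0, 0, 0, 0],
    [-0.05, 0, 0, 0, 0],
    [-0.05, 0, 0, 0, 0],
    [-0.05, 0, 0, 0.05, 0],
    [-0.05, 0, 0, 0.15, 0],
    [-0.05, 0, 0, 0.3, 0],
    [-0.05, 0, 0, 0.5, 0],
    [-0.05, 0, 0, 0.7, 0],
    [-0.05, 0, 0, 0.9, 0],
    [-0.05, 0, 0, 1, 0],
    [-0.05, 0, 0, 1, 0],
  ],
)

```text
time: 26.63
eef_pos: [0.626, -0.1754, 0.2346]
ee_rot: [0.739, 0.673, 0.003, 0.006]
force: [1.1, -1.1, 0.3]
opening: 0.0408
finger_force: 0.0
```

Call:
jog_arm(
  series=[
    [-0.05, -0.1, 0.15, 0.05, 0],
    [-0.05, -0.25, 0.3, 0.1, 0],
    [-0.05, -0.45, 0.45, 0.1, 0],
    [-0.05, -0.65, 0.6, 0.1, 0],
    [-0.05, -0.8, 0.8, 0.1, 0],
    [-0.05, -0.8, 1, 0.1, 0],
    [-0.05, -0.8, 1, 0.1, 0],
    [-0.05, -0.8, 1, 0.1, 0],
  ],
)

```text
time: 27.3
eef_pos: [0.4593, 0.0291, 0.2458]
ee_rot: [0.738, 0.675, -0.0, -0.001]
force: [-2.0, -0.4, -0.2]
opening: 0.0406
finger_force: 0.0
```

```bash
python3 - <<'E'
from h import *
s=manip.sense();print(s['eef_pos'],s['force'])
b=snap('scene');a=snap('top')
o=cv2.imread('pics/t1.png')[:,:,::-1]; os=cv2.imread('pics/s1.png')[:,:,::-1]
def sh(x,y,r): f=lambda i:np.float32(cv2.cvtColor(np.ascontiguousarray(i[r]),cv2.COLOR_RGB2GRAY)); return cv2.phaseCorrelate(f(x),f(y))
print('scene tab',sh(os,b,np.s_[270:320,400:500]),'top lid front',sh(o,a,np.s_[230:275,440:570]),'objs',sh(o,a,np.s_[200:300,190:270]))
top=np.hstack([cv2.resize(o[150:280,400:580],(400,290)),cv2.resize(a[150:280,400:580],(400,290))])
bot=np.hstack([cv2.resize(b[180:330,350:540],(400,300)),cv2.resize(a[180:320,170:390],(400,300))])
cv2.imwrite('pics/v9.png',np.vstack([top,bot])[:,:,::-1])
E
```

```text
[0.45931829 0.02908021 0.24577822] [-1.97845388 -0.42340161 -0.15323151]
scene tab ((-0.015517935839660879, 0.05297239163008172), 0.991475175189972) top lid front ((0.5179123922203672, 0.5014334262272762), 0.9640310103804977) objs ((0.04719368720826367, -0.025235777594680542), 0.9869364352226258)
```

View pics/v9.png

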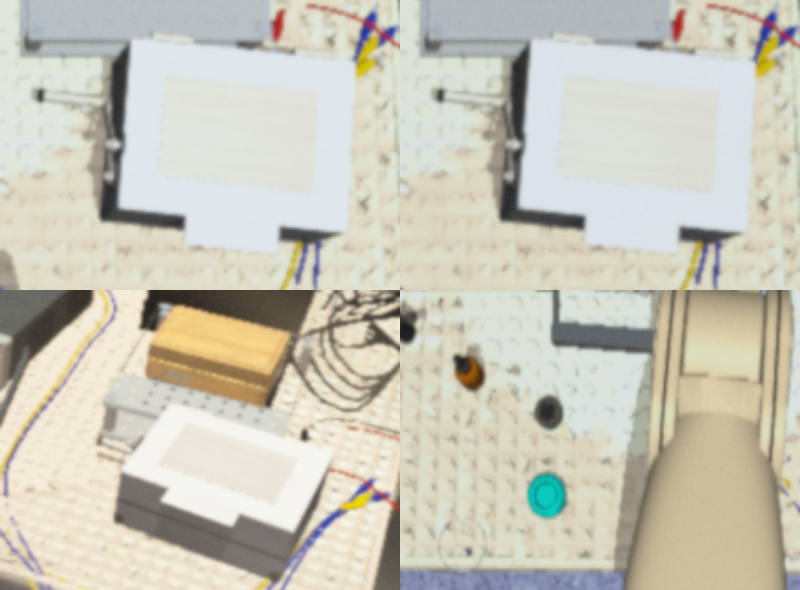

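The lid matches its first image to within a fraction of a pixel (scene 0.05 px), so it is shut. The bystanders in view haven't moved. Handing in.

```bash
python3 -c "
from cell import manip
print(manip.job_done())"
```

```text
the job is handed in; nothing more can be done
None
```

The sensor stands upright in the left bay, the lid was locked open and then lowered until shut, and the job was handed in at about 27 s; no verdict came back, and the clamp, bush and post holder were not rechecked at the end.

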